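# Sort the welding bench tools into their trays

### The job

Sort the five loose tools at the front of the bench into the coloured trays: the red-capped marker and the soapstone holder (marking tools) into the yellow tray, the blue cold chisel and the black centre punch (striking tools) into the blue tray, and the copper torch nozzle into the green tray. Lay each one flat on the floor of its tray, pointing along the tray's length; two that share a tray lie side by side without touching. Leave the earplug pot and the red magnet where they are.

Things in the scene. Friction and masses are not known exactly. Their poses are not given: they have to be found in the camera images.
- marker_red: Marker pen with a black barrel and a red cap, lying down; 126 mm long (y), about 17 mm thick; its middle line is 9 mm along z from the origin. A marking tool. The body origin is the centre of its underside as it first lies on the table, y along its length, x across, z up at the start (if it rolls, the origin turns with it).
- soapstone_holder: Bare metal soapstone holder, a light silver-grey pen-like tube, lying down; 135 mm long (y): a 15 mm round tube from y = -30 to +68 mm, and a thin flat stick 8 mm wide, 5 mm thick from y = -68 to -28 mm; middle line 7.5 mm along z from the origin. Grip it on the round tube. A marking tool. The body origin is the centre of its underside as it first lies on the table, y along its length, x across, z up at the start (if it rolls, the origin turns with it).
- cold_chisel: Blue cold chisel, lying down; 154 mm long (y), up to 21 mm wide (x) and 16 mm high. Middle line 8 mm along z from the origin. About 0.17 kg. A striking tool. The body origin is the centre of its underside as it first lies on the table, y along its length, x across, z up at the start (if it rolls, the origin turns with it).
- centre_punch: Near-black steel centre punch with a taper to its point, lying down; 109 mm long (y), 13 mm thick. Middle line 6.5 mm along z from the origin. A striking tool. The body origin is the centre of its underside as it first lies on the table, y along its length, x across, z up at the start (if it rolls, the origin turns with it).
- gas_nozzle: Copper-coloured torch nozzle, a short hollow tube, lying down; 66 mm long (y), 25 mm thick, slightly tapered. Middle line 12.5 mm along z from the origin. A torch part. The body origin is the centre of its underside as it first lies on the table, y along its length, x across, z up at the start (if it rolls, the origin turns with it).
- tray_yellow: Yellow painted metal tray, a white card in a bright holder outside one long wall (-x side). 148 x 184 x 23 mm outside, 140 (x) x 176 (y) mm inside, walls 4 mm thick; inner floor 11 mm above its underside, walls 12 mm above that floor. Stands flat on the table (top z = 0), fixed. Origin: centre of its underside; y along its length, x across, z up.
- tray_green: Green painted metal tray, a white card in a bright holder outside one long wall (-x side). 148 x 184 x 23 mm outside, 140 (x) x 176 (y) mm inside, walls 4 mm thick; inner floor 11 mm above its underside, walls 12 mm above that floor. Stands flat on the table (top z = 0), fixed. Origin: centre of its underside; y along its length, x across, z up.
- tray_blue: Blue painted metal tray, a white card in a bright holder outside one long wall (-x side). 148 x 184 x 23 mm outside, 140 (x) x 176 (y) mm inside, walls 4 mm thick; inner floor 11 mm above its underside, walls 12 mm above that floor. Stands flat on the table (top z = 0), fixed. Origin: centre of its underside; y along its length, x across, z up.
- earplug_pot: Bystander: round white pot with an orange lid, 50 mm across, 42 mm high, standing loose behind the trays. Origin: centre of its underside. Leave it alone.
- magnet_square: Bystander: flat red triangular welding magnet, 66 x 96 x 17 mm, lying loose behind the trays. Origin: centre of its underside. Leave it alone.
Not all that is in view belongs to the job. Leave any pink or turquoise look-alike of the centre_punch alone.

How it is judged (in metres and radians):
At the end, for the whole second after the job is handed in: Marker and soapstone in yellow tray, chisel and punch in blue, nozzle in green: origin inside the walls and at most 32 mm (nozzle 38) above the tray's underside, level within 4 deg, within 20 deg of the tray's length, pairs not touching (below 0.2 N), at rest (below 0.02 m/s) (x of marker_red in the frame of tray_yellow between -0.07 and 0.07 m and y of marker_red in the frame of tray_yellow between -0.088 and 0.088 m and z of each of marker_red, soapstone_holder in the frame of tray_yellow below 0.032 m and angle between marker_red's own y axis and vertical between 1.5 and 1.642 rad and angle between the y axis of each of marker_red, soapstone_holder and the y axis of tray_yellow, either way round below 0.35 rad and linear speed of each of marker_red, soapstone_holder, cold_chisel, centre_punch, gas_nozzle below 0.02 m/s and x of soapstone_holder in the frame of tray_yellow between -0.07 and 0.07 m and y of soapstone_holder in the frame of tray_yellow between -0.088 and 0.088 m and angle between soapstone_holder's own y axis and vertical between 1.5 and 1.642 rad and x of cold_chisel in the frame of tray_blue between -0.07 and 0.07 m and y of cold_chisel in the frame of tray_blue between -0.088 and 0.088 m and z of each of cold_chisel, centre_punch in the frame of tray_blue below 0.032 m and angle between cold_chisel's own y axis and vertical between 1.5 and 1.642 rad and angle between the y axis of each of cold_chisel, centre_punch and the y axis of tray_blue, either way round below 0.35 rad and x of centre_punch in the frame of tray_blue between -0.07 and 0.07 m and y of centre_punch in the frame of tray_blue between -0.088 and 0.088 m and angle between centre_punch's own y axis and vertical between 1.5 and 1.642 rad and x of gas_nozzle in the frame of tray_green between -0.07 and 0.07 m and y of gas_nozzle in the frame of tray_green between -0.088 and 0.088 m and z of gas_nozzle in the frame of tray_green below 0.038 m and angle between gas_nozzle's own y axis and vertical between 1.5 and 1.642 rad and angle between the y axis of gas_nozzle and the y axis of tray_green, either way round below 0.35 rad and contact force between marker_red and soapstone_holder below 0.2 N and contact force between cold_chisel and centre_punch below 0.2 N).
It fails at once if earplug pot pushed more than 15 mm (distance of earplug_pot from where it was at the start of the episode above 0.015 m).
It fails at once if magnet square pushed more than 15 mm (distance of magnet_square from where it was at the start of the episode above 0.015 m).
It also fails if it takes over 106 s, if anything falls off the work surface, if the arm or the gripper's body presses on something with over 40 N, if the wrist force passes 120 N, or if a joint passes its speed limit or range.

### The arm

A 7-joint arm with a two-finger parallel gripper is mounted at the origin on a cart in front of the work surface, level with it; the furniture and walls round the work are solid. World frame = base frame: x ahead of the robot, y to its left, z up, the work surface at z = 0. Lengths are in mm, angles in rad, forces in N, time in s.
With the tool pointing down it reaches from about 400 to 875 mm from the base axis. Payload 19.3 kg.
Tool frame: the origin (TCP) lies midway between the tips of the shut fingers; the grasp point (between the pads) lies behind it (manip.grip_depth is the z of the grasp point in the tool frame, in mm); z points along the fingers, y is the line along which they close (so a half turn about z gives the same grasp; the last joint's range is limited). The gripper opens to 85 mm and grips with 20 to 120 N. Pads are 22 mm wide; open, the fingers measure 114 mm over their backs; the gripper's body (76 mm by 85 mm) begins 54 mm behind the grasp point. The pads swing forward as they close: fully open they stand 13 mm farther back than shut.
Start: joints at [1.193, 0.521, -0.036, 1.599, 0.021, 1.021, -0.113], TCP at [189.324, -595.627, 231.291] pointing down, gripper open.
Joint ranges: [-2.91, 2.91], [-0.3, 2.13], [-1.5, 1.42], [0.17, 2.43], [-1.26, 4.41], [0.16, 1.93], [-2.52, 2.52]. Speed limits (rad/s): [1.89, 1.89, 2.39, 2.39, 3.01, 3.01, 3.01].

### API

Orientations are given as a unit quaternion [x, y, z, w].
In Python, from bench import manip gives the robot as it stands. The module is installed in compiled form; this text tells all that it offers.
- The arm moves only by the tool play_rows, never from a script. Its argument "motion" is a list of rows, each a list of 5 numbers: the closure, from -1 (fully open) to 1 (shut), then the shift along the tool's x, y, z in mm, then the turn about the tool's z in degrees. A call has 1 to 20 rows; each row shifts and turns the commanded pose from where the row before left it, along the tool's axes as they then stand; what a row does not reach is not made up. A row lasts 1/8 s, in which the tool goes at most 62.5 mm and 10.7 degrees, less where a joint would pass 70% of its speed; a pose out of reach is approached as far as the arm can. A call with a gripper value outside its range is refused whole. The fingers move at their own pace and stop on an object; "newtons" is the grip in N (left out, the last holds). Time passes only in rows, so rows that do not move let the fingers close. It gives the time, the measured TCP pose, the force, the opening and the grip force at its end, in the units of the state.
- manip.get_obs(): the state, without advancing time (a new reading comes with each control period).
- manip.capture(name): name is "scene" or "top" or "wrist"; returns a dict with "pixels" (400x640x3 uint8, blue, green, red), "fx", "fy", "cx", "cy" (pixels), "R" (3x3) and "t" (3): a world point X has camera coordinates R X + t. Camera axes: x right, y down, z forward; pixel columns grow to the right and rows downward; lengths in mm; the calibration is good to about 2 mm. A picture is of the moment at which its call begins. There is no depth.
- manip.finish_job(): hands the job in; it is judged then, once.
Trained networks look in a picture, given as the dict that the camera call returned (one of the last four; its "shot" number tells which), for a name from the list of things; names that differ only in an ending like _2 or _b are one class to them, and where a whole thing is asked for, a point or a joint stands for the part that bears it (a point fixed in the world has none). Each returns a list of dicts, best first, with "p" (0 to 1); they miss things now and then, are a little off and sometimes report something else, mostly with a low value. They report only what shows in the picture. A call takes as long as a camera call. They do not tell look-alikes from the thing itself.
- manip.search_frame(picture, thing): "uv" ([column, row] in pixels, amid what is visible of it).
The state is a dict: "time": time; "qpos": joint angles; "joint_vel": joint speeds; "effort": joint torques, N m; "position": TCP position; "tool_rot": TCP orientation; "wrist_force": force on the tool from outside, world axes, zero at the start; "ft_torque": the same for the moment, N m; "finger_gap": finger opening in mm; "finger_force": force on a finger pad.
Only numpy, scipy, OpenCV 4.12 (cv2) and the standard library are available. Lean on these libraries where they do the work, as an engineer would, in place of code of your own. Each camera call takes 0.05 s, during which the arm holds its last target. There are 200 camera calls.

## Working session

There is one attempt and no reset: what is moved stays moved. The work goes in short steps, Python scripts to look and compute and a tool call to move; the robot and the scene stay as the last step left them, time stands still between calls to the robot, and variables do not carry over. Pictures are saved under pics/ and viewed, at most 14 in all, crops included, and the job is handed in when it is done.

Besides the shell and the picture viewer there is one more tool, called after "Request:" as name([rows], argument=value, ...), one row to a line, values as JSON. play_rows: Moves the arm, as the interface text tells. Its arguments: {"type":"object","properties":{"motion":{"type":"array","items":{"type":"array","items":{"type":"number"}}},"newtons":{"type":"number"}},"required":["motion"]}

```bash
mkdir -p pics; cat > h.py <<'E'
import numpy as np, cv2
from bench import manip
def ray(c,uv,z):
    # world point at height z seen at pixel uv
    R=np.array(c["R"]);t=np.array(c["t"])
    d=R.T@np.array([(uv[0]-c["cx"])/c["fx"],(uv[1]-c["cy"])/c["fy"],1.]);o=-R.T@t
    return o+d*(z-o[2])/d[2]
def proj(c,X):
    p=np.array(c["R"])@np.array(X,float)+np.array(c["t"]);return [c["fx"]*p[0]/p[2]+c["cx"],c["fy"]*p[1]/p[2]+c["cy"]]
E
python3 - <<'E'
from h import *
o=manip.get_obs();print(o,manip.grip_depth)
c=manip.capture("top");cv2.imwrite("pics/top0.png",c["pixels"])
print(c["fx"],-np.array(c["R"]).T@c["t"])
for n in ["marker_red","soapstone_holder","cold_chisel","centre_punch","gas_nozzle","tray_yellow","tray_green","tray_blue","earplug_pot","magnet_square"]:
    for r in manip.search_frame(c,n)[:3]: print(n,round(r["p"],2),np.round(r["uv"]),ray(c,r["uv"],8).round())
c=manip.capture("scene");cv2.imwrite("pics/sc0.png",c["pixels"])
E
```

```text
{'time': 0.0, 'qpos': array([ 1.19283367,  0.52200315, -0.03631439,  1.60005012,  0.02124153,
        1.02108546, -0.11276717]), 'joint_vel': array([ 9.72173107e-04, -6.08066005e-04,  2.16499767e-03,  9.30470788e-05,
        1.82427338e-05,  1.91004057e-04, -7.47260892e-04]), 'effort': array([ 1.28982309e-03, -9.27102041e+01,  1.98053330e+00, -3.69934130e+01,
        1.80638098e-02,  8.04210606e-03,  3.72427814e-05]), 'position': array([ 189.16624874, -595.31140768,  230.71757381]), 'tool_rot': array([ 9.88180837e-01,  1.53291543e-01, -1.50414987e-04, -5.60366037e-04]), 'wrist_force': array([-0.69330172, -0.20379235,  0.20920371]), 'ft_torque': array([ 0.04376108, -0.04327375,  0.01365379]), 'finger_force': 0.0, 'finger_gap': 85.6536824219549} -18.700000000000003
500.2748987416541 [ 449.60070428  -79.782335   1440.13794238]
marker_red 0.83 [200. 278.] [436. 293.   8.]
soapstone_holder 0.78 [384. 274.] [ 435. -229.    8.]
cold_chisel 0.55 [269. 268.] [461.  98.   8.]
centre_punch 0.73 [456. 171.] [ 725. -449.    8.]
centre_punch 0.72 [325. 270.] [449. -62.   8.]
centre_punch 0.61 [459. 220.] [ 583. -449.    8.]
gas_nozzle 0.45 [448. 268.] [ 446. -410.    8.]
tray_yellow 0.69 [381. 218.] [ 593. -226.    8.]
tray_green 0.57 [299. 220.] [594.   9.   8.]
tray_blue 0.65 [219. 220.] [601. 240.   8.]
tray_blue 0.19 [380. 216.] [ 601. -224.    8.]
earplug_pot 0.62 [261. 154.] [793. 116.   8.]
magnet_square 0.73 [343. 159.] [ 770. -123.    8.]
magnet_square 0.55 [221. 221.] [599. 234.   8.]
```

View pics/top0.png

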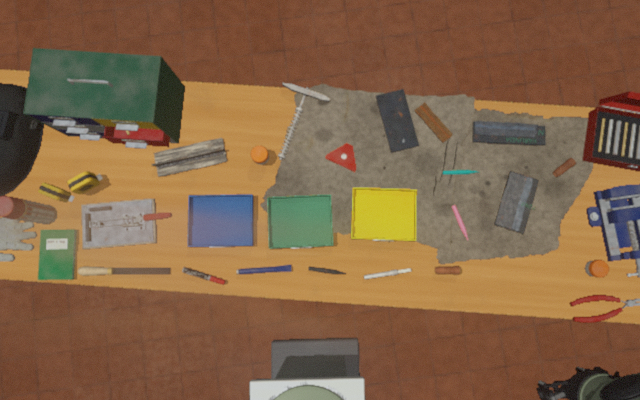

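View pics/sc0.png

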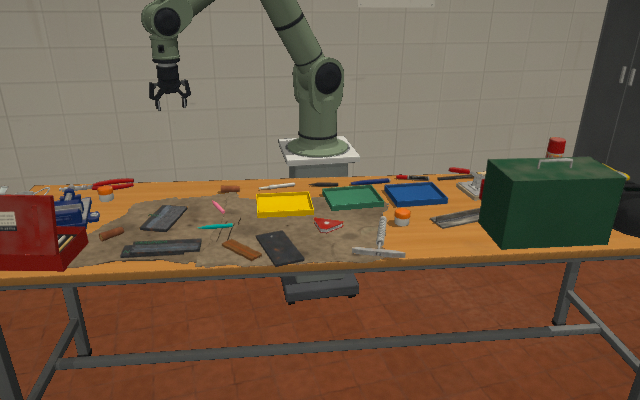

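The top view shows the five tools in a row at rows 268–278: marker at column 205, chisel 265, punch 327, soapstone 387, nozzle 448. The blue, green and yellow trays are behind them at columns 221, 300 and 384, with their length along world y. The pink and turquoise look-alikes are at (460,222) and (459,172).

```bash
cat > seg.py <<'E'
from h import *
def seg(c,uv,hw,hh,z,thr=40,name=None):
    # blob that differs from the local bench colour -> centre, ends, angle in world
    im=c["pixels"].astype(float);u,v=map(int,uv);y0,x0=max(v-hh,0),max(u-hw,0)
    w=im[y0:v+hh+1,x0:u+hw+1];m=(np.linalg.norm(w-np.median(w,(0,1)),axis=2)>thr).astype(np.uint8)
    n,l,s,ce=cv2.connectedComponentsWithStats(m)
    k=1+np.argmax(s[1:,4]);p=np.argwhere(l==k)[:,::-1]+[x0,y0]
    P=np.array([ray(c,q,z)[:2] for q in p]);mu=P.mean(0);d=np.linalg.svd(P-mu,full_matrices=False)[2][0]
    if d[1]<0:d=-d
    a=(P-mu)@d;b=(P-mu)@[-d[1],d[0]]
    mid=mu+d*(a.max()+a.min())/2+np.array([-d[1],d[0]])*(np.percentile(b,3)+np.percentile(b,97))/2
    return mid.round(1),"len",np.ptp(a).round(),"wid",np.ptp(b).round(),"dir_deg_from_+y_to_-x",np.degrees(np.arctan2(-d[0],d[1])).round(1)
E
python3 - <<'E'
from seg import *
c=manip.capture("top")
for n,uv,hw,hh,z in [("marker",(205,275),30,12,9),("chisel",(264,269),34,9,8),("punch",(327,270),24,9,6),("soap",(387,273),30,10,7),("nozzle",(448,270),20,9,12)]:
    print(n,*seg(c,uv,hw,hh,z))
hsv=cv2.cvtColor(c["pixels"],cv2.COLOR_BGR2HSV)
for n,lo,hi,uv in [("Y",22,35,(384,215)),("G",60,90,(300,222)),("B",105,125,(221,221))]:
    m=np.zeros((400,640),np.uint8);u,v=uv;sl=np.s_[v-38:v+38,u-42:u+42]
    m[sl]=((hsv[...,0]>=lo)&(hsv[...,0]<=hi)&(hsv[...,1]>110))[sl]
    q,l,s,ce=cv2.connectedComponentsWithStats(m);k=1+np.argmax(s[1:,4])
    r=cv2.minAreaRect(np.argwhere(l==k)[:,::-1].astype(np.float32))
    print(n,r,ray(c,r[0],20).round(), [ray(c,q,20)[:2].round().tolist() for q in cv2.boxPoints(r)])
E
```

```text
marker [443.  280.3] len 133.0 wid 18.0 dir_deg_from_+y_to_-x -18.4
chisel [455.4 111.4] len 160.0 wid 19.0 dir_deg_from_+y_to_-x 2.6
punch [448.2 -65.9] len 107.0 wid 14.0 dir_deg_from_+y_to_-x -9.9
soap [ 436.8 -238.6] len 136.0 wid 14.0 dir_deg_from_+y_to_-x 7.7
nozzle [ 443.9 -409.9] len 74.0 wid 23.0 dir_deg_from_+y_to_-x -1.2
Y ((383.9677734375, 213.4989471435547), (65.67549896240234, 52.39209747314453), 1.8476102352142334) [ 606. -234.   20.] [[537.0, -136.0], [687.0, -146.0], [676.0, -334.0], [526.0, -322.0]]Traceback (most recent call last):
  File "<stdin>", line 9, in <module>
    return _wrapfunc(a, 'argmax', axis=axis, out=out, **kwds)
    return bound(*args, **kwds)
ValueError: attempt to get argmax of an empty sequence
```

```bash
cat > go.py <<'E'
from h import *
from scipy.spatial.transform import Rotation as Ro
def go(x,y,z,th):
    # shift needed in tool axes (after the turn), and the turn; th = heading of tool x, degrees
    o=manip.get_obs();p=o["position"];R=Ro.from_quat(o["tool_rot"]).as_matrix()
    t0=np.degrees(np.arctan2(R[1,0],R[0,0]));D=np.array([x,y,z])-p
    turn=-((th-t0+180)%360-180)
    c,s=np.cos(np.radians(th)),np.sin(np.radians(th))
    print("t",o["time"],"pos",p.round(1),"th",t0.round(1),"gap",o["finger_gap"].round(1) if hasattr(o["finger_gap"],'round') else o["finger_gap"],"F",np.round(o["wrist_force"],1))
    print("turn",turn.round(1),"shift xyz tool",np.round([D[0]*c+D[1]*s,D[0]*s-D[1]*c,-D[2]],1))
E
python3 - <<'E'
from go import *
go(444,-410,150,89)
c=manip.capture("top")
hsv=cv2.cvtColor(c["pixels"],cv2.COLOR_BGR2HSV)
for n,uv in [("Y",(384,213)),("G",(310,222)),("B",(221,235))]:
    u,v=uv;ref=np.median(c["pixels"][v-4:v+5,u-4:u+5],(0,1));h=np.median(hsv[v-4:v+5,u-4:u+5],(0,1));
    m=((abs(hsv[...,0].astype(float)-h[0])<10)&(hsv[...,1]>h[1]*.6)).astype(np.uint8)
    m[:,:u-50]=0;m[:,u+50:]=0;m[:v-50]=0;m[v+40:]=0
    q,l,s,ce=cv2.connectedComponentsWithStats(m);k=1+np.argmax(s[1:,4])
    r=cv2.minAreaRect(np.argwhere(l==k)[:,::-1].astype(np.float32))
    print(n,h,np.round(r[0],1),np.round(r[1:][0],1),round(r[2],1),ray(c,r[0],20).round(), [ray(c,q,20)[:2].round().tolist() for q in cv2.boxPoints(r)])
E
```

```text
t 0.65 pos [ 189.3 -595.6  231.3] th 17.6 gap 85.33029210317859 F [0.8 0.  0.2]
turn -71.4 shift xyz tool [190.  251.4  81.3]
Y [ 28. 199. 204.] [383.4 213.9] [66.  53.6] 1.1 [ 605. -233.   20.] [[533.0, -135.0], [687.0, -142.0], [678.0, -332.0], [524.0, -322.0]]
G [ 65.  74. 142.] [299.7 220.7] [51.3 63.6] 87.1 [592.   7.  20.] [[663.0, 100.0], [668.0, -82.0], [521.0, -86.0], [516.0, 95.0]]
B [116.  62. 144.] [220.5 220.5] [51. 63.] 90.0 [598. 233.  20.] [[674.0, 323.0], [669.0, 142.0], [523.0, 143.0], [528.0, 322.0]]
```

Request:
play_rows([
  [-1, 0, 0, 0, -9],
  [-1, 0, 0, 0, -9],
  [-1, 0, 0, 0, -9],
  [-1, 0, 0, 0, -9],
  [-1, 0, 0, 0, -9],
  [-1, 0, 0, 0, -9],
  [-1, 0, 0, 0, -9],
  [-1, 0, 0, 0, -8.4],
], newtons=40)

```text
time: 1.7
position: [189.3, -595.6, 231.3]
tool_rot: [0.711, 0.703, -0.0, 0.0]
wrist_force: [0.1, 0.6, -0.4]
finger_gap: 85.2
finger_force: 0.0
```

Request:
play_rows([
  [-1, 27, 36, 0, 0],
  [-1, 27, 36, 12, 0],
  [-1, 27, 36, 14, 0],
  [-1, 27, 36, 14, 0],
  [-1, 27, 36, 14, 0],
  [-1, 27, 36, 14, 0],
  [-1, 28, 35, 14, 0],
  [-1, 0, 0, 0, 0],
])

```text
time: 2.7
position: [446.1, -406.6, 148.4]
tool_rot: [0.711, 0.703, 0.001, -0.001]
wrist_force: [-0.7, -0.5, -0.0]
finger_gap: 85.6
finger_force: 0.0
```

```bash
python3 - <<'E'
from go import *
go(444,-410,150,89)
c=manip.capture("wrist");cv2.imwrite("pics/w1.png",c["pixels"])
R=np.array(c["R"]);print(R.round(2),-R.T@c["t"],c["fx"])
for r in manip.search_frame(c,"gas_nozzle"): print(r["p"],r["uv"],ray(c,r["uv"],12))
E
```

```text
t 2.7 pos [ 446.1 -406.6  148.4] th 89.3 gap 85.6219098813007 F [-0.7 -0.5 -0. ]
turn 0.3 shift xyz tool [-3.4 -2.1 -1.6]
[[ 1.   -0.01 -0.  ]
 [-0.01 -0.96  0.29]
 [-0.   -0.29 -0.96]] [ 446.59440343 -332.91322628  291.34661195] 339.09280138070557
0.68 [313.8, 185.4] [ 442.32523853 -405.67132457   12.        ]
0.49 [311.1, 25.0] [ 442.21813732 -282.301232     12.        ]
```

View pics/w1.png

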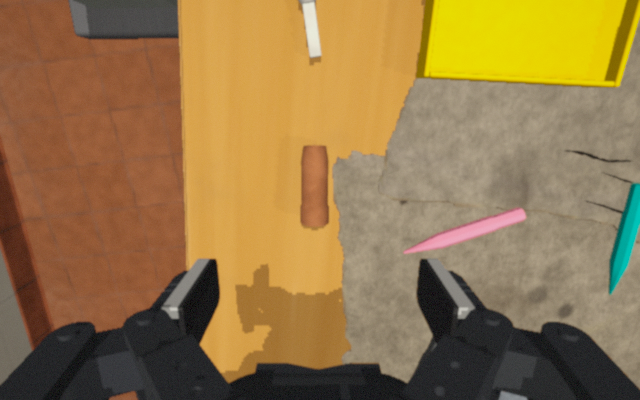

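The nozzle lies at pixels (314,146–228) with its axis along world y, midway between the fingers. The pink look-alike is well clear.

Request:
play_rows([
  [-1, 1, -4, 30, 0],
  [-1, 0, 0, 40, 0],
  [-1, 0, 0, 40, 0],
  [-1, 0, 0, 24, 0],
  [-1, 0, 0, 10, 0],
  [-1, 0, 0, 0, 0],
  [1, 0, 0, 0, 0],
  [1, 0, 0, 0, 0],
  [1, 0, 0, 0, 0],
  [1, 0, 0, 0, 0],
  [1, 0, 0, 0, 0],
  [1, 0, 0, 0, 0],
  [1, 0, 0, -20, 0],
  [1, 0, 0, -40, 0],
  [1, 0, 0, -40, 0],
])

```text
time: 4.68
position: [439.4, -408.7, 107.5]
tool_rot: [0.713, 0.701, 0.0, 0.0]
wrist_force: [0.5, -1.6, 0.5]
finger_gap: 21.2
finger_force: 39.2
```

```bash
python3 - <<'E'
from go import *
go(592,7,110,91.6)
E
```

```text
t 4.675 pos [ 439.4 -408.7  107.5] th 89.0 gap 21.18549543308611 F [ 0.5 -1.6  0.5]
turn -2.6 shift xyz tool [411.3 164.1  -2.5]
```

Request:
play_rows([
  [1, 20, 8, 0, -2.6],
  [1, 40, 16, 0, 0],
  [1, 48, 19, 0, 0],
  [1, 48, 19, 0, 0],
  [1, 48, 19, 0, 0],
  [1, 48, 19, 0, 0],
  [1, 48, 19, 0, 0],
  [1, 48, 20, 0, 0],
  [1, 40, 16, 0, 0],
  [1, 23, 9, 0, 0],
  [1, 0, 0, 30, 0],
  [1, 0, 0, 35, 0],
  [1, 0, 0, 15, 0],
  [1, 0, 0, 8, 0],
  [1, 0, 0, 0, 0],
])

```text
time: 6.55
position: [592.9, 6.6, 17.7]
tool_rot: [0.697, 0.717, 0.0, 0.0]
wrist_force: [-0.8, 0.4, -0.8]
finger_gap: 20.8
finger_force: 39.1
```

```bash
python3 - <<'E'
from go import *
go(592,7,16,91.6)
E
```

```text
t 6.55 pos [592.9   6.6  17.7] th 91.6 gap 20.82696132476289 F [-0.8  0.4 -0.8]
turn 0.0 shift xyz tool [ 0.5 -0.9  1.7]
```

Request:
play_rows([
  [1, 0, 0, 2, 0],
  [0.3, 0, 0, 0, 0],
  [0.1, 0, 0, 0, 0],
  [-0.2, 0, 0, 0, 0],
  [-0.2, 0, 0, 0, 0],
  [-0.2, 0, 0, -20, 0],
  [-0.2, 0, 0, -40, 0],
  [-0.4, 0, 0, -45, 0],
  [-1, -20, -40, -30, 2],
  [-1, -20, -45, 0, 5],
  [-1, -20, -45, 0, 5],
  [-1, 0, 0, 0, 0],
])

```text
time: 8.05
position: [458.9, -51.6, 151.7]
tool_rot: [0.769, 0.639, -0.001, 0.001]
wrist_force: [0.4, 0.7, 0.5]
finger_gap: 85.7
finger_force: 0.0
```

```bash
python3 - <<'E'
from seg import *
from go import *
c=manip.capture("wrist");cv2.imwrite("pics/w2.png",c["pixels"])
for n,z in [("centre_punch",6),("cold_chisel",8),("gas_nozzle",23)]:
  for r in manip.search_frame(c,n): print(n,r["p"],np.round(r["uv"]),ray(c,r["uv"],z).round(1))
go(448,-66,150,80)
E
```

```text
centre_punch 0.98 [312. 192.] [452.3 -58.7   6. ]
cold_chisel 0.66 [287.  42.] [456.   64.3   8. ]
cold_chisel 0.65 [313. 191.] [453.2 -57.6   8. ]
gas_nozzle 0.65 [460.  97.] [ 5.787e+02 -5.000e-01  2.300e+01]
gas_nozzle 0.64 [480.  78.] [594.5  10.6  23. ]
t 8.25 pos [462.5 -49.8 150.9] th 79.7 gap 85.21763997025917 F [0.6 0.5 0.2]
turn -0.3 shift xyz tool [-18.5 -11.5   0.9]
```

View pics/w2.png

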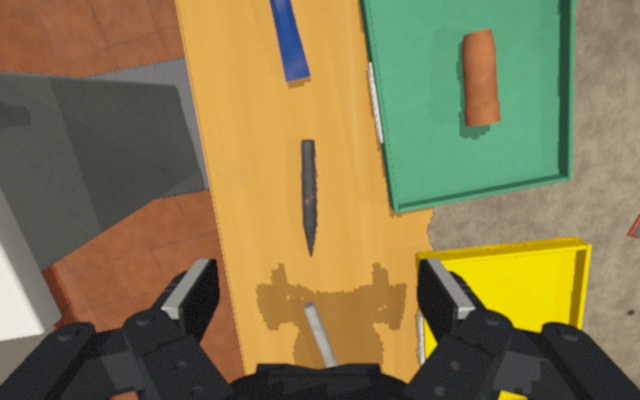

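The nozzle lies in the green tray at (480,78). The punch runs from (308,141) to its tip at (310,255), with the taper starting near row 215, so I'll grip at about row 185.

Request:
play_rows([
  [-1, -5, -12, 30, 0],
  [-1, 0, 0, 40, 0],
  [-1, 0, 0, 40, 0],
  [-1, 0, 0, 25, 0],
  [-1, 0, 0, 13, 0],
  [-1, 0, 0, 0, 0],
  [1, 0, 0, 0, 0],
  [1, 0, 0, 0, 0],
  [1, 0, 0, 0, 0],
  [1, 0, 0, 0, 0],
  [1, 0, 0, 0, 0],
  [1, 0, 0, 0, 0],
  [1, 0, 0, 0, 0],
])

```text
time: 9.88
position: [448.9, -53.1, 2.6]
tool_rot: [0.768, 0.64, 0.0, 0.0]
wrist_force: [-0.4, 0.3, 8.4]
finger_gap: 11.9
finger_force: 41.3
```

```bash
python3 - <<'E'
from go import *
go(628,233,110,89)
E
```

```text
t 9.875 pos [448.9 -53.1   2.6] th 79.6 gap 11.87025694912197 F [-0.4  0.3  8.4]
turn -9.4 shift xyz tool [ 289.1  174.1 -107.4]
```

Request:
play_rows([
  [1, 0, 0, -20, 0],
  [1, 0, 0, -40, -4.7],
  [1, 0, 0, -40, -4.7],
  [1, 24, 14, -7, 0],
  [1, 48, 29, 0, 0],
  [1, 48, 29, 0, 0],
  [1, 48, 29, 0, 0],
  [1, 48, 29, 0, 0],
  [1, 44, 26, 0, 0],
  [1, 23, 14, 0, 0],
  [1, 6, 4, 0, 0],
  [1, 0, 0, 0, 0],
])

```text
time: 11.38
position: [627.3, 232.6, 109.0]
tool_rot: [0.713, 0.701, -0.0, -0.0]
wrist_force: [0.2, -0.8, -0.4]
finger_gap: 11.9
finger_force: 40.3
```

```bash
python3 - <<'E'
from go import *
c=manip.capture("wrist");cv2.imwrite("pics/w3.png",c["pixels"])
go(628,233,15,89)
E
```

```text
t 11.425 pos [627.3 232.  109.1] th 89.0 gap 11.952159386859602 F [-0.2 -0.7 -0.5]
turn 0.0 shift xyz tool [ 1.   0.7 94.1]
```

View pics/w3.png

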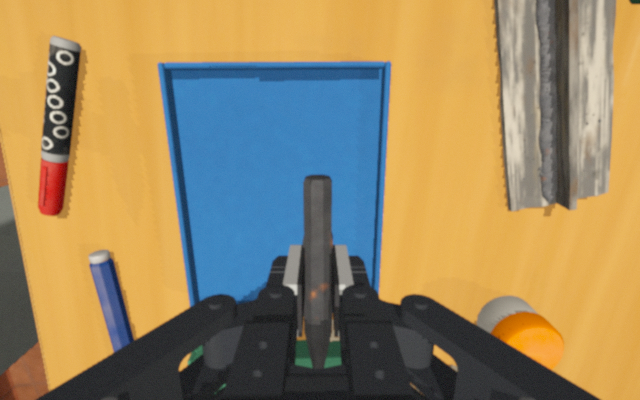

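The punch is held straight at column 317. The blue tray's far outer corners are at about (161,64) and (390,63), and the earplug pot at (525,340) is clear of the path.

```bash
python3 - <<'E'
from go import *
c=manip.capture("wrist")
for uv in [(161,64),(390,63),(379,285)]: print(ray(c,uv,23).round(1))
for uv,z in [((98,257),14),((61,40),9),((50,213),9)]: print(ray(c,uv,z).round(1))
E
```

```text
[529.8 326.5  23. ]
[673.8 324.5  23. ]
[672.5 166.2  23. ]
[455.6 189.1  14. ]
[460.4 343.5   9. ]
[423.2 224.    9. ]
```

Request:
play_rows([
  [1, 0, 0, 25, 0],
  [1, 0, 0, 35, 0],
  [1, 0, 0, 20, 0],
  [1, 0, 0, 10, 0],
  [1, 0, 0, 3, 0],
  [1, 0, 0, 0, 0],
])

```text
time: 12.22
position: [627.9, 233.2, 17.0]
tool_rot: [0.713, 0.701, 0.0, 0.0]
wrist_force: [0.2, -0.7, -1.1]
finger_gap: 11.9
finger_force: 40.3
```

Request:
play_rows([
  [1, 0, 0, 2.5, 0],
  [0.6, 0, 0, 0, 0],
  [0.3, 0, 0, 0, 0],
  [0.1, 0, 0, 0, 0],
  [0.1, 0, 0, 0, 0],
  [0.1, 0, 0, -20, 0],
  [0.1, 0, 0, -40, 0],
  [-0.3, 0, 0, -45, 0],
  [-1, -25, -35, -27, 0],
  [-1, -32, -46, 0, -1.5],
  [-1, -32, -46, 0, -1.5],
  [-1, -31, -46, 0, 0],
  [-1, 0, 0, 0, 0],
  [-1, 0, 0, 0, 0],
])

```text
time: 13.98
position: [456.0, 112.7, 147.0]
tool_rot: [0.694, 0.719, 0.001, 0.001]
wrist_force: [0.6, -0.9, 0.1]
finger_gap: 85.5
finger_force: 0.0
```

```bash
python3 - <<'E'
from seg import *
from go import *
c=manip.capture("wrist");cv2.imwrite("pics/w4.png",c["pixels"])
for n,z in [("cold_chisel",8),("centre_punch",17)]:
  for r in manip.search_frame(c,n): print(n,r["p"],np.round(r["uv"]),ray(c,r["uv"],z).round(1))
go(455.4,111.4,5,92.6)
E
```

```text
cold_chisel 0.69 [318. 178.] [455.3 119.3   8. ]
centre_punch 0.98 [557.  57.] [630.6 220.5  17. ]
t 14.125 pos [455.8 113.1 146.1] th 92.1 gap 85.33675745203617 F [ 0.4 -0.6 -0.2]
turn -0.5 shift xyz tool [ -1.7  -0.4 141.1]
```

View pics/w4.png

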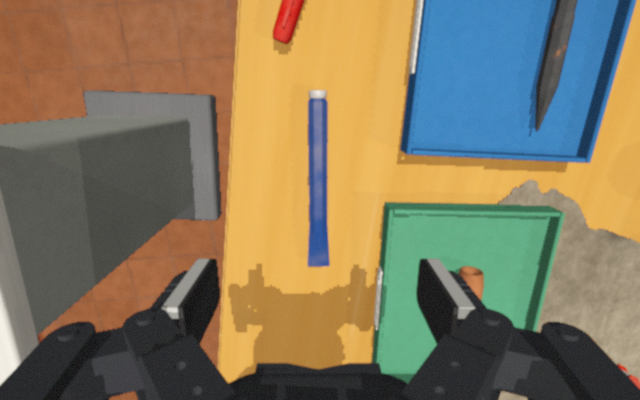

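The chisel runs from (317,90) to (318,266), midway between the fingers. The punch lies in the blue tray at (557,57), parallel to the tray wall.

```bash
python3 - <<'E'
from go import *
c=manip.capture("wrist")
for uv in [(317,90),(318,266),(317,178)]: print(ray(c,uv,8).round(1))
E
```

```text
[452. 191.   8.]
[458.3  36.7   8. ]
[454.5 119.9   8. ]
```

Request:
play_rows([
  [-1, 1, 0, 30, 0],
  [-1, 0, 0, 40, 0],
  [-1, 0, 0, 40, 0],
  [-1, 0, 0, 21, 0],
  [-1, 0, 0, 10, 0],
  [-1, 0, 0, 0, 0],
  [1, 0, 0, 0, 0],
  [1, 0, 0, 0, 0],
  [1, 0, 0, 0, 0],
  [1, 0, 0, 0, 0],
  [1, 0, 0, 0, 0],
  [1, 0, 0, 0, 0],
  [1, 0, 0, 0, 0],
  [1, 0, 0, -20, 0],
  [1, 0, 0, -40, 0],
  [1, 0, 0, -40, 0],
], newtons=60)

```text
time: 16.18
position: [454.6, 113.3, 105.8]
tool_rot: [0.694, 0.72, -0.0, -0.0]
wrist_force: [0.9, 0.1, -1.8]
finger_gap: 15.9
finger_force: 59.7
```

```bash
python3 - <<'E'
from go import *
go(572,233.5,105,90)
E
```

```text
t 16.175 pos [454.6 113.3 105.8] th 92.0 gap 15.878482920752186 F [ 0.9  0.1 -1.8]
turn 2.0 shift xyz tool [120.2 117.4   0.8]
```

Request:
play_rows([
  [1, 14, 14, 0, 2],
  [1, 32, 31, 0, 0],
  [1, 36, 35, 0, 0],
  [1, 26, 26, 0, 0],
  [1, 12, 11, 0, 0],
  [1, 0, 0, 0, 0],
  [1, 0, 0, 25, 0],
  [1, 0, 0, 35, 0],
  [1, 0, 0, 16, 0],
  [1, 0, 0, 9, 0],
  [1, 0, 0, 0, 0],
  [1, 0, 0, 0, 0],
])

```text
time: 17.68
position: [571.9, 234.1, 20.8]
tool_rot: [0.707, 0.707, 0.001, 0.0]
wrist_force: [0.1, 0.3, -1.8]
finger_gap: 15.8
finger_force: 59.7
```

```bash
python3 - <<'E'
from go import *
go(572,233.5,16,90)
E
```

```text
t 17.675 pos [571.9 234.1  20.8] th 90.0 gap 15.813474371440376 F [ 0.1  0.3 -1.8]
turn 0.0 shift xyz tool [-0.6  0.1  4.8]
```

Request:
play_rows([
  [1, 0, 0, 3, 0],
  [1, 0, 0, 1.5, 0],
  [0.6, 0, 0, 0, 0],
  [0.3, 0, 0, 0, 0],
  [0.1, 0, 0, 0, 0],
  [0.1, 0, 0, 0, 0],
  [0.1, 0, 0, -20, 0],
  [0.1, 0, 0, -40, 0],
  [-0.3, 0, 0, -45, 0],
  [-1, 12, -35, -27, 0],
  [-1, 18, -47, 0, 0],
  [-1, 19, -47, 0, 0],
  [-1, 0, 0, 0, 9],
  [-1, 0, 0, 0, 9],
  [-1, 0, 0, 0, 0],
  [-1, 0, 0, 0, 0],
], newtons=40)

```text
time: 19.68
position: [442.5, 283.0, 147.9]
tool_rot: [0.808, 0.59, 0.0, 0.0]
wrist_force: [0.4, -0.2, 0.6]
finger_gap: 85.4
finger_force: 0.0
```

```bash
python3 - <<'E'
from go import *
c=manip.capture("wrist");cv2.imwrite("pics/w5.png",c["pixels"])
for n,z in [("marker_red",9),("cold_chisel",19)]:
  for r in manip.search_frame(c,n): print(n,r["p"],np.round(r["uv"]),ray(c,r["uv"],z).round(1))
go(442,283,5,72)
E
```

```text
marker_red 0.67 [320. 174.] [447. 292.   9.]
cold_chisel 0.76 [481. 190.] [571.5 240.6  19. ]
t 19.825 pos [442.5 282.7 147.4] th 72.1 gap 85.42797748019353 F [ 0.9  0.1 -0.7]
turn 0.1 shift xyz tool [ 1.000e-01 -5.000e-01  1.424e+02]
```

View pics/w5.png

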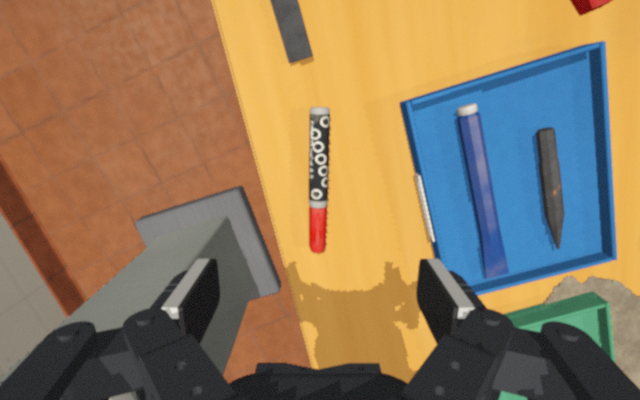

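Chisel and punch lie side by side in the blue tray without touching. The marker runs from (319,107) to (318,252), centred between the fingers.

Request:
play_rows([
  [-1, 3, 0, 30, 0],
  [-1, 0, 0, 40, 0],
  [-1, 0, 0, 40, 0],
  [-1, 0, 0, 22, 0],
  [-1, 0, 0, 10, 0],
  [-1, 0, 0, 0, 0],
  [1, 0, 0, 0, 0],
  [1, 0, 0, 0, 0],
  [1, 0, 0, 0, 0],
  [1, 0, 0, 0, 0],
  [1, 0, 0, 0, 0],
  [1, 0, 0, 0, 0],
  [1, 0, 0, 0, 0],
  [1, 0, 0, -20, 0],
  [1, 0, 0, -40, -7.5],
  [1, 0, 0, -40, -7.5],
])

```text
time: 21.82
position: [443.1, 285.6, 106.4]
tool_rot: [0.724, 0.69, -0.0, 0.0]
wrist_force: [1.4, -0.3, -0.1]
finger_gap: 14.6
finger_force: 39.2
```

```bash
python3 - <<'E'
from go import *
go(633,-234,105,87)
E
```

```text
t 21.825 pos [443.1 285.6 106.4] th 87.3 gap 14.58160600593822 F [ 1.4 -0.3 -0.1]
turn 0.3 shift xyz tool [-509.   216.8    1.4]
```

Request:
play_rows([
  [1, -15, 7, 0, 0],
  [1, -30, 13, 0, 0],
  [1, -45, 19, 0, 0],
  [1, -45, 19, 0, 0],
  [1, -45, 19, 0, 0],
  [1, -45, 19, 0, 0],
  [1, -45, 19, 0, 0],
  [1, -45, 19, 0, 0],
  [1, -45, 19, 0, 0],
  [1, -45, 19, 0, 0],
  [1, -45, 19, 0, 0],
  [1, -35, 15, 0, 0],
  [1, -18, 8, 0, 0],
  [1, -6, 2, 0, 0],
  [1, 0, 0, 0, 0],
])

```text
time: 23.7
position: [632.2, -233.5, 104.6]
tool_rot: [0.725, 0.688, -0.0, -0.0]
wrist_force: [-0.2, 0.5, -0.2]
finger_gap: 14.2
finger_force: 39.2
```

```bash
python3 - <<'E'
from go import *
c=manip.capture("wrist");cv2.imwrite("pics/w6.png",c["pixels"])
go(633,-234,17,87)
for uv in [(161,64),(390,63)]: print(ray(c,uv,23).round(1))
E
```

```text
t 23.75 pos [ 632.3 -232.9  104.9] th 87.1 gap 14.695928237234897 F [ 1.2  1.3 -0.6]
turn 0.1 shift xyz tool [-1.1  0.7 87.9]
[ 539.9 -136.1   23. ]
[ 681.1 -142.9   23. ]
```

View pics/w6.png

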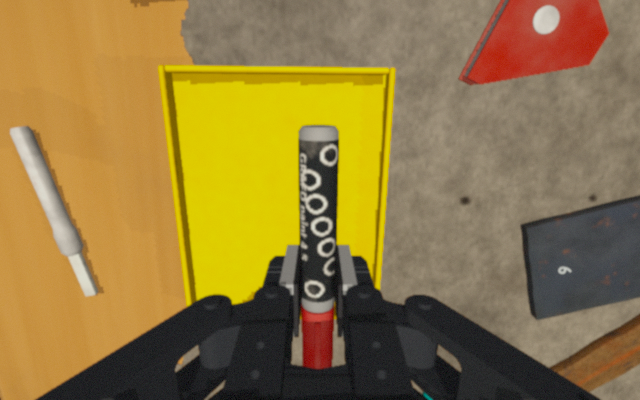

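The marker is held parallel to the yellow tray, whose far corners are at (162,67) and (394,70). The soapstone lies at left with its tube from (22,128) to (66,250) and the stick at the −y end, (92,295).

Request:
play_rows([
  [1, 0, 0, 25, 0],
  [1, 0, 0, 35, 0],
  [1, 0, 0, 16, 0],
  [1, 0, 0, 9, 0],
  [1, 0, 0, 3, 0],
  [1, 0, 0, 0.5, 0],
  [0.6, 0, 0, 0, 0],
  [0.3, 0, 0, 0, 0],
  [0.1, 0, 0, 0, 0],
  [0.1, 0, 0, 0, 0],
  [0.1, 0, 0, -20, 0],
  [0.1, 0, 0, -40, 0],
  [-0.3, 0, 0, -45, 0],
  [-1, 0, -40, -27, -5],
  [-1, 0, -55, 0, -5],
  [-1, 0, -50, 0, 0],
  [-1, 0, -30, 0, 0],
  [-1, 0, 0, 0, 0],
  [-1, 0, 0, 0, 0],
])

```text
time: 26.12
position: [459.3, -243.5, 149.8]
tool_rot: [0.662, 0.749, 0.0, 0.001]
wrist_force: [0.4, -0.4, 0.1]
finger_gap: 85.5
finger_force: 0.0
```

```bash
python3 - <<'E'
from go import *
c=manip.capture("wrist");cv2.imwrite("pics/w7.png",c["pixels"])
for n,z in [("soapstone_holder",7),("marker_red",19)]:
  for r in manip.search_frame(c,n): print(n,r["p"],np.round(r["uv"]),ray(c,r["uv"],z).round(1))
go(437,-226,5,97.5)
E
```

```text
soapstone_holder 0.65 [292. 163.] [ 435.  -228.1    7. ]
marker_red 0.81 [527. 195.] [ 634.6 -228.5   19. ]
t 26.275 pos [ 459.2 -243.1  149. ] th 97.1 gap 85.32845762958323 F [-0.3 -0.1 -0.4]
turn -0.4 shift xyz tool [ 19.9 -19.8 144. ]
```

View pics/w7.png

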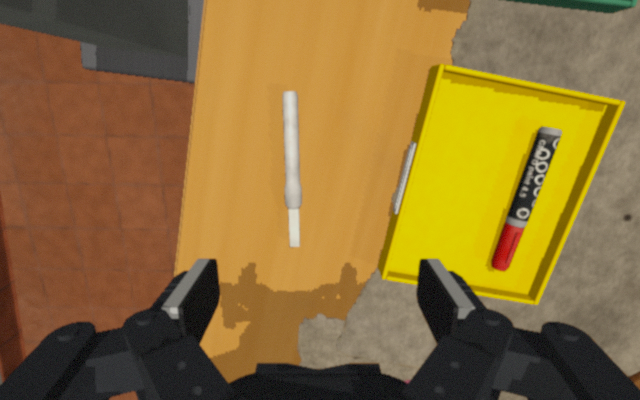

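The marker lies in the yellow tray from (549,130) to (501,266), clear of the walls. The soapstone tube is at (290,91–208), so I'll grip near row 158.

Request:
play_rows([
  [-1, 10, -11, 20, 0],
  [-1, 10, -11, 35, 0],
  [-1, 0, 0, 40, 0],
  [-1, 0, 0, 32, 0],
  [-1, 0, 0, 13, 0],
  [-1, 0, 0, 4, 0],
  [-1, 0, 0, 0, 0],
  [1, 0, 0, 0, 0],
  [1, 0, 0, 0, 0],
  [1, 0, 0, 0, 0],
  [1, 0, 0, 0, 0],
  [1, 0, 0, 0, 0],
  [1, 0, 0, 0, 0],
  [1, 0, 0, 0, 0],
  [1, 0, 0, -20, 0],
  [1, 0, 0, -40, 5],
  [1, 0, 0, -40, 5],
])

```text
time: 28.4
position: [433.8, -226.1, 105.8]
tool_rot: [0.726, 0.688, 0.0, -0.0]
wrist_force: [0.5, -0.4, -0.4]
finger_gap: 13.5
finger_force: 39.2
```

```bash
python3 - <<'E'
from go import *
go(580,-220,105,87)
E
```

```text
t 28.4 pos [ 433.8 -226.1  105.8] th 86.9 gap 13.505437722900172 F [ 0.5 -0.4 -0.4]
turn -0.1 shift xyz tool [ 13.7 145.6   0.8]
```

Request:
play_rows([
  [1, 2, 20, 0, 0],
  [1, 4, 35, 0, 0],
  [1, 4, 40, 0, 0],
  [1, 3, 35, 0, 0],
  [1, 1, 14, 0, 0],
  [1, 0, 2, 0, 0],
  [1, 0, 0, 25, 0],
  [1, 0, 0, 35, 0],
  [1, 0, 0, 16, 0],
  [1, 0, 0, 9, 0],
  [1, 0, 0, 3, 0],
  [1, 0, 0, 0, 0],
])

```text
time: 29.9
position: [580.9, -220.0, 17.4]
tool_rot: [0.725, 0.689, 0.0, 0.0]
wrist_force: [-0.1, 0.5, 0.0]
finger_gap: 13.2
finger_force: 39.2
```

```bash
python3 - <<'E'
from go import *
go(580,-220,16,87)
E
```

```text
t 29.9 pos [ 580.9 -220.    17.4] th 87.0 gap 13.210862554746642 F [-0.1  0.5  0. ]
turn 0.0 shift xyz tool [-0.  -0.9  1.4]
```

Request:
play_rows([
  [1, 0, 0, 1.3, 0],
  [0.6, 0, 0, 0, 0],
  [0.4, 0, 0, 0, 0],
  [0.2, 0, 0, 0, 0],
  [0.1, 0, 0, 0, 0],
  [0.1, 0, 0, -20, 0],
  [0.1, 0, 0, -40, 0],
  [0.1, 0, 0, -45, 0],
  [0.1, -40, -30, -30, 0],
  [0.1, -40, -30, -20, 0],
  [0.1, -40, -10, 0, 0],
  [0.1, 0, 0, 0, 0],
  [0.1, 0, 0, 0, 0],
])

```text
time: 31.52
position: [504.9, -335.4, 171.3]
tool_rot: [0.725, 0.689, 0.0, 0.0]
wrist_force: [0.7, 0.7, -0.1]
finger_gap: 38.3
finger_force: 0.0
```

```bash
python3 - <<'E'
from go import *
c=manip.capture("wrist");d=manip.capture("top")
b=cv2.resize(d["pixels"][180:290,170:420],None,fx=2.56,fy=2.56,interpolation=cv2.INTER_CUBIC)
cv2.imwrite("pics/end.png",np.vstack([cv2.resize(c["pixels"],(480,300)), cv2.copyMakeBorder(b,0,0,0,0,0)[:, :480]]) if 0 else np.vstack([cv2.copyMakeBorder(cv2.resize(c["pixels"],(480,300)),0,0,0,b.shape[1]-480,0),b]))
E
```

```text
(no output)
```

View pics/end.png

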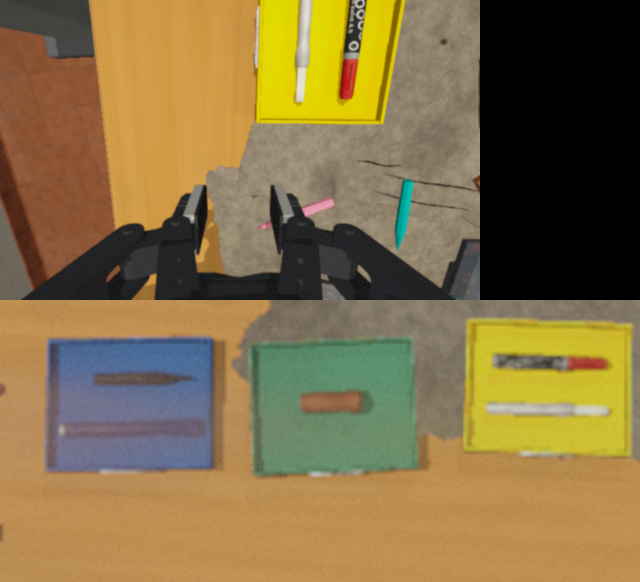

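All five tools lie flat inside their trays in the crop: punch and chisel at (145,379) and (132,429), nozzle at (335,402), marker and soapstone at (550,362) and (548,410), well apart.

```bash
python3 -c "
from bench import manip
print(manip.finish_job())"
```

```text
the job is handed in; nothing more can be done
None
```

I sorted all five tools into their trays and handed the job in at about 32 s of the 106 s limit. The last pictures show each one lying along its tray, with the pairs apart; the hand-in returned no verdict.

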